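# Bring the red drawer knob round on the fittings carousel and set it on its backplate

## Robot

A 6-joint arm with a two-finger parallel gripper is mounted at the origin on the work surface. World frame = base frame: x ahead of the robot, y to its left, z up, the work surface at z = 0. Lengths are in m, angles in rad, forces in N, time in s.
With the tool pointing down it reaches from about 0.35 to 0.975 m from the base axis. Payload 4.9 kg.
Tool frame: the origin (TCP) lies at the very end of the fingers, on their centre line; the grasp point (between the pads) lies 19 mm behind it (ctrl.grip_point_offset is the distance from the TCP to the grasp point, in m); z points along the fingers, y is the line along which they close (so a half turn about z gives the same grasp; the last joint's range is limited). The gripper opens to 85 mm and grips with 20 to 120 N. Pads are 22 mm wide; open, the fingers measure 114 mm over their backs; the gripper's body (76 mm by 85 mm) begins 54 mm behind the grasp point. The pads swing forward as they close: fully open they stand 13 mm farther back than shut.
Start: joints at [-1.383, 0.053, 1.613, -0, 1.476, -0.119], TCP at [0.189, -0.596, 0.231] pointing down, gripper open.
Joint ranges: [-3.01, 3.01], [-1.01, 2.22], [0.06, 2.58], [-1.02, 4.17], [0.09, 2.62], [-3.14, 3.14]. Speed limits (rad/s): [2.57, 2.57, 3.14, 3.14, 3.14, 3.14].

## Interface

Orientations are given as a rotation vector (axis times angle).
In Python, from station import ctrl gives the robot as it stands.
- The arm moves only by the tool send_rows, never from a script. Its argument "rows" is a list of rows, each a list of 3 entries, a list of its own where there are three numbers: the finger opening in cm, from 0 to 8.54, then the shift along the tool's x, y, z in cm, then the turn about the tool's z in degrees. A call has 1 to 10 rows; each row shifts and turns the commanded pose from where the row before left it, along the tool's axes as they then stand; what a row does not reach is not made up. A row lasts 1/8 s, in which the tool goes at most 62.5 mm and 10.7 degrees, less where a joint would pass 70% of its speed; a pose out of reach is approached as far as the arm can. A call with a gripper value outside its range is refused whole. The fingers move at their own pace and stop on an object; "newtons" is the grip in N (left out, the last holds). Time passes only in rows, so rows that do not move let the fingers close. It gives the time, the measured TCP pose, the force, the opening and the grip force at its end, in the units of the state.
- ctrl.get_obs(): the state, without advancing time (a new reading comes with each control period).
- ctrl.get_image(name): name is "side" or "top"; returns a dict with "frame" (400x640x3 uint8, red, green, blue), "range_z" (400x640 float32, m along the optical axis (not along the pixel's ray), 0 where there is no reading), "fx", "fy", "cx", "cy" (pixels), "cam_to_world" (4x4, takes a point from camera to world coordinates). Camera axes: x right, y down, z forward; pixel columns grow to the right and rows downward; lengths in m; the calibration is good to about 2 mm. A picture is of the moment at which its call begins.
- ctrl.finish_job(): hands the job in; it is judged then, once.
The state is a dict: "t": time; "q": joint angles; "dq": joint speeds; "effort": joint torques, N m; "tool_pos": TCP position; "tool_rot": TCP orientation; "contact_force": force on the tool from outside, world axes, zero at the start; "wrist_torque": the same for the moment, N m; "opening": finger opening in m; "grip_force": force on a finger pad.
Only numpy, scipy, OpenCV 4.12 (cv2) and the standard library are available. Lean on these libraries where they do the work, as an engineer would, in place of code of your own. Each camera call takes 0.05 s, during which the arm holds its last target. There are 200 camera calls.

## Task

Turn the fittings carousel by its yellow handle until the compartment with the red knob is in the middle of the open bay of the clear dust roof. Then lift the red knob out through the bay and gently set it down, upright and in the middle, on the empty dark backplate of the drawer front, and let it go.

Things in the scene. Friction and masses are not known exactly. Their poses are not given: they have to be found in the camera images.
- stand: Fixed carousel stand: plywood base and flat clear plastic dust roof, both 300 x 300 mm, on 4 corner posts; roof underside 62, top 66 mm above the bench. The roof has one open bay, 150 mm wide, from its front edge to 30 mm past the centre. Origin: on the bench, on the carousel's axis; -x points out through the middle of the bay, roughly to the robot; z up.
- handle (a point): Centre of the yellow bar handle on the carousel's axis, 115 mm above the bench: 52 mm long (x), 16 wide (y), 34 tall (z), turning with the tray. Pinch its width and turn. No stops or detents, about 0.1 N m; stays as left. Tray: wood, radius 132 mm, six compartments, floor 20, walls 34 mm above the bench; five hold a knob 95 mm from the axis: red, blue, white, black, steel.
- red_knob: The loose red drawer knob, standing upright in a compartment, 35 to 85 degrees from the middle of the bay on either side. Round, 37 mm tall, foot 38 mm across and 5 thick, neck 24, head 34 with upright sides from 22 to 31 mm above its foot; about 50 g. Origin: centre of its underside; z along its axis, up.
- backplate (a point): Centre of the top face, 22 mm above the bench, of the empty round dark steel backplate (60 mm across, 4 thick) on the wooden drawer front, which lies face up and fixed on the bench (120 x 280 x 18 mm). A like red knob is already fixed on the other backplate, 160 mm away along +y. z is up.

How it is judged:
On the way:
1. the carousel has been turned so that the red knob, still standing in its compartment, is in the middle of the open bay (within 30 mm of its centre line) (x of red_knob in the frame of stand between -0.13 and -0.06 m and y of red_knob in the frame of stand between -0.03 and 0.03 m and height (world z) of red_knob below 0.024 m and angle between red_knob's own z axis and vertical below 0.2 rad), for 0.2 s.
At the end, for the whole second after the job is handed in: the red knob stands at rest, upright within 10 degrees, on the empty backplate, its centre within 15 mm of the plate's centre and its foot on the plate's face (within 4 mm) (horizontal distance between red_knob and backplate below 0.015 m and z of red_knob in the frame of backplate between -0.004 and 0.004 m and angle between red_knob's own z axis and vertical below 0.17 rad and linear speed of red_knob below 0.02 m/s); the robot touches nothing.
It fails at once if the red knob is dropped or thrown (moving faster than 0.7 m/s while no finger touches it) (linear speed of red_knob above 0.7 m/s and contact force between the fingers and red_knob below 0.05 N).
It also fails if it takes over 51 s, if anything falls off the work surface, if the arm or the gripper's body presses on something with over 40 N, if the wrist force passes 120 N, or if a joint passes its speed limit or range.

## Working session

There is one attempt and no reset: what is moved stays moved. The work goes in short steps, Python scripts to look and compute and a tool call to move; the robot and the scene stay as the last step left them, time stands still between calls to the robot, and variables do not carry over. Pictures are saved under pics/ and viewed, at most 10 in all, crops included, and the job is handed in when it is done.

Besides the shell and the picture viewer there is one more tool, called after ">>>" as name(argument=value, ...) on one line, values as JSON. send_rows: Moves the arm, as the interface text tells. Its arguments: {"type":"object","properties":{"rows":{"type":"array","items":{"type":"array"}},"newtons":{"type":"number"}},"required":["rows"]}

```bash
mkdir -p pics; ls; python3 - <<'E'
from station import ctrl
import cv2,numpy as np
o=ctrl.get_obs();print(o['t'],o['tool_pos'],o['tool_rot'],o['opening'],ctrl.grip_point_offset)
for n in('top','side'):
    d=ctrl.get_image(n);cv2.imwrite(f'pics/{n}0.png',d['frame'][:,:,::-1]);np.savez(f'{n}0.npz',**d);print(n,d['fx'],d['cx'],d['cy'],np.round(d['cam_to_world'],3).tolist())
E
```

```text
pics
0.0 [ 0.18865968 -0.59518483  0.23006092] [-3.10265378e+00 -4.79691355e-01  6.71905234e-05] 0.08537505464206992 0.0187
top 445.72181339658465 313.6177168597446 192.82689190024212 [[0.023, -0.988, 0.154, 0.376], [-1.0, -0.02, 0.021, -0.021], [-0.017, -0.155, -0.988, 1.195], [0.0, 0.0, 0.0, 1.0]]
side 478.72794983243995 319.8779381379509 195.49814288787843 [[-0.734, -0.363, 0.574, -0.07], [-0.679, 0.374, -0.632, 0.694], [0.015, -0.853, -0.521, 0.667], [0.0, 0.0, 0.0, 1.0]]
```

View pics/top0.png

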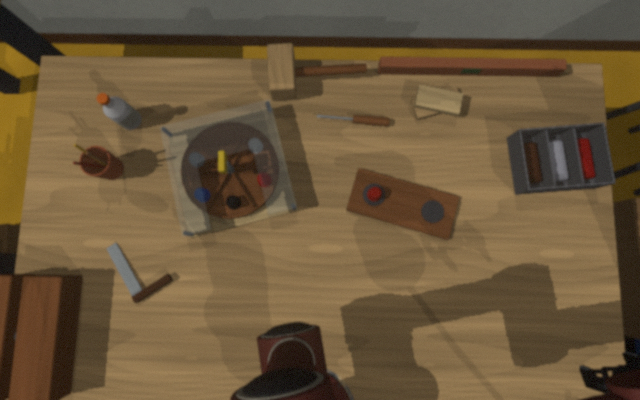

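View pics/side0.png

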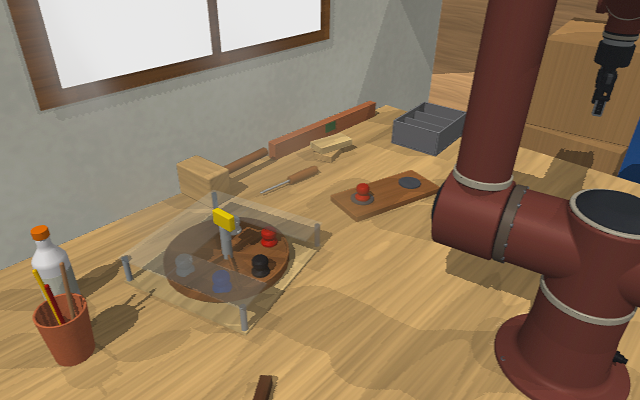

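The top view shows the stand around (230,170), with the red knob near (263,180) under the roof, the handle at (221,160) and the empty plate at (432,211). The side view shows the red knob at (268,238) and the handle at (223,219).

```bash
cat > h.py <<'E'
import numpy as np,cv2
def ray(d,uv,z):
    uv=np.atleast_2d(np.asarray(uv,float));T=d['cam_to_world']
    r=np.c_[(uv[:,0]-d['cx'])/d['fx'],(uv[:,1]-d['cy'])/d['fy'],np.ones(len(uv))]@T[:3,:3].T
    return T[:3,3]+r*((z-T[2,3])/r[:,2])[:,None]
def proj(d,p):
    T=d['cam_to_world'];c=(np.atleast_2d(p)-T[:3,3])@T[:3,:3]
    return np.c_[c[:,0]/c[:,2]*d['fx']+d['cx'],c[:,1]/c[:,2]*d['fy']+d['cy']]
def blobs(d,col,box=None):
    h=cv2.cvtColor(np.ascontiguousarray(d['frame']),cv2.COLOR_RGB2HSV)
    H,S,V=h[...,0].astype(int),h[...,1],h[...,2]
    m={'red':((H<6)|(H>174))&(S>150)&(V>60),'yellow':(H>22)&(H<34)&(S>170)&(V>90)}[col].astype(np.uint8)
    if box: 
        k=np.zeros_like(m);x0,y0,x1,y1=box;k[y0:y1,x0:x1]=1;m&=k
    n,l,s,c=cv2.connectedComponentsWithStats(m)
    return [(int(s[i,4]),c[i].round(1).tolist(),s[i,:4].tolist()) for i in range(1,n) if s[i,4]>8],l
E
python3 - <<'E'
from h import *
t=dict(np.load('top0.npz'));s=dict(np.load('side0.npz'))
print('corners',ray(t,[(163,131),(269,102),(297,209),(187,235)],.066).round(3).tolist())
for n,d,b in(('t',t,(150,90,460,240)),('s',s,(150,180,460,300))):
    for c in('red','yellow'):print(n,c,blobs(d,c,b)[0])
def up(f,x0,y0,w,h,k):return cv2.resize(f[y0:y0+h,x0:x0+w,::-1],None,fx=k,fy=k,interpolation=cv2.INTER_CUBIC)
a=up(t['frame'],150,95,160,145,4);cv2.imwrite('pics/t1.png',np.clip(a*1.8,0,255).astype(np.uint8))
E
```

```text
corners [[0.71, 0.404, 0.066], [0.795, 0.127, 0.066], [0.51, 0.045, 0.066], [0.438, 0.322, 0.066]]
t red [(32, [259.4, 179.9], [257, 175, 5, 11]), (149, [374.0, 193.4], [367, 187, 15, 14])]
t yellow [(139, [221.1, 161.1], [218, 151, 7, 21])]
s red [(82, [362.6, 187.2], [357, 183, 12, 10]), (36, [361.7, 197.1], [357, 194, 11, 6]), (221, [267.6, 238.0], [261, 229, 16, 18])]
s yellow [(355, [223.3, 219.1], [212, 208, 23, 24])]
```

View pics/t1.png

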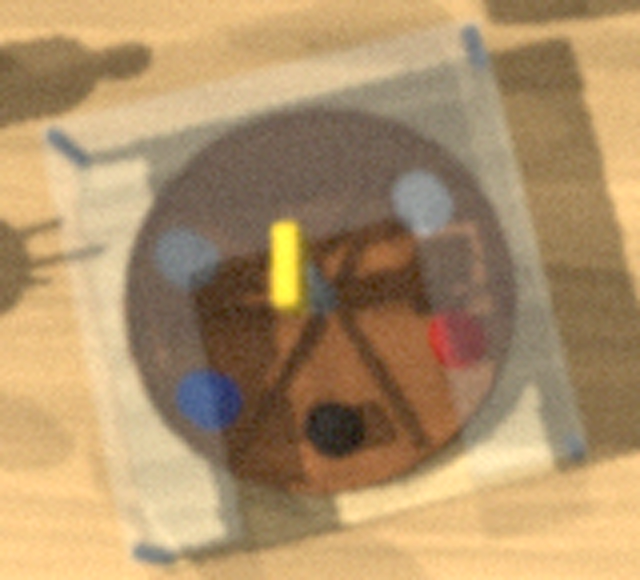

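The crop shows the bay facing down towards the robot. The red head is at about (264.2,179.5) full-frame under the right roof edge, and black is in the bay.

```bash
python3 - <<'E'
from h import *
t=dict(np.load('top0.npz'));s=dict(np.load('side0.npz'))
C=ray(t,[(161.5,129),(268.8,102),(296,209.5),(184.5,235)],.066)[:,:2];print('corners',C.round(3).tolist(),'centre',C.mean(0).round(4))
print('sides',np.linalg.norm(C-np.roll(C,-1,0),axis=1).round(3))
e=[C[0]-C[3],C[1]-C[2],np.array([[0,-1],[1,0]])@(C[1]-C[0])]
print('x dir deg',[round(float(np.degrees(np.arctan2(v[1],v[0]))),1) for v in e])
def tri(a,b):
    A=[];B=[]
    for d,uv in((t,a),(s,b)):
        p=ray(d,uv,0)[0];o=d['cam_to_world'][:3,3];v=p-o;v/=np.linalg.norm(v);P=np.eye(3)-np.outer(v,v);A.append(P);B.append(P@o)
    A=np.vstack(A);B=np.hstack(B);x=np.linalg.lstsq(A,B,rcond=None)[0];return x.round(4),np.linalg.norm(A@x-B).round(4)
print('handle tri',tri((221.2,160.8),(223.3,219.1)))
print('handle z.128',ray(t,(221.2,160.8),.128).round(4),'side z.115',ray(s,(223.3,219.1),.115).round(4))
print('red tri',tri((264.2,179.5),(267.6,238)),ray(t,(264.2,179.5),.05).round(4),ray(s,(267.6,238),.047).round(4))
# handle dir
_,l=blobs(t,'yellow',(150,90,300,240));i=np.argwhere(l>0)[:,::-1]
P=ray(t,i,.13)[:,:2];u=np.linalg.svd(P-P.mean(0))[2][0];print('handle dir',np.degrees(np.arctan2(u[1],u[0])),np.ptp((P-P.mean(0))@u))
# backplate: dark contour
g=cv2.cvtColor(t['frame'],cv2.COLOR_RGB2HSV);m=((g[...,1]<95)&(g[...,2]<110)).astype(np.uint8);m[:185]=0;m[235:]=0;m[:,:410]=0;m[:,455:]=0
n,l,st,c=cv2.connectedComponentsWithStats(m);print('plate',st[1:].tolist(),c[1:].round(1).tolist())
for k in range(1,n):
    if st[k,4]>200:print(ray(t,c[k],.022).round(4))
g=cv2.cvtColor(s['frame'],cv2.COLOR_RGB2HSV);m=((g[...,1]<95)&(g[...,2]<130)).astype(np.uint8);m[:172]=0;m[195:]=0;m[:,:392]=0;m[:,430:]=0
n,l,st,c=cv2.connectedComponentsWithStats(m);print('plate side',st[1:].tolist(),[ray(s,q,.022).round(4).tolist() for q in c[1:]])
print('fixed red tri',tri((374.0,193.4),(362.6,187.2)))
E
```

```text
corners [[0.715, 0.409], [0.795, 0.128], [0.509, 0.047], [0.438, 0.329]] centre [0.6142 0.228 ]
sides [0.292 0.297 0.29  0.289]
x dir deg [16.1, 15.8, 15.7]
handle tri (array([0.6187, 0.2316, 0.1159]), np.float64(0.0046))
handle z.128 [[0.6184 0.231  0.128 ]] side z.115 [[0.6163 0.2296 0.115 ]]
red tri (array([0.5916, 0.1362, 0.0303]), np.float64(0.0003)) [[0.5882 0.1337 0.05  ]] [[0.574  0.1507 0.047 ]]
handle dir -176.65641293681665 0.05070708753229381
plate [[421, 201, 23, 22, 391]] [[432.3, 211.2]]
[[ 0.5172 -0.3099  0.022 ]]
plate side [[399, 177, 22, 12, 212]] [[[0.5122, -0.3076, 0.022]]]
fixed red tri (array([ 0.5555, -0.1534,  0.0543]), np.float64(0.0017))
```

```bash
cat >> h.py <<'E'
from scipy.spatial.transform import Rotation as R
def to(o,p,yaw):
    "tool-frame shift in cm and turn in deg from the measured pose to a target"
    M=R.from_rotvec(o['tool_rot']).as_matrix();y=np.degrees(np.arctan2(M[1,0],M[0,0]))
    print('t',round(o['t'],2),'pos',o['tool_pos'].round(4) if hasattr(o['tool_pos'],'round') else o['tool_pos'],'yaw',round(y,1),'tilt z',M[:,2].round(3),'open',round(o['opening'],4),'q6',round(o['q'][5],2))
    print(' shift cm',(M.T@(np.asarray(p)-o['tool_pos'])*100).round(2),'turn',round((y-yaw+180)%360-180,1))
E
python3 -c "
from h import *;from station import ctrl
to(ctrl.get_obs(),(.6165,.230,.17),3.3)"
```

```text
t 0.1 pos [ 0.1887 -0.5953  0.2302] yaw 17.6 tilt z [-0.     0.002 -1.   ] open 0.0853 q6 -0.12
 shift cm [ 65.71 -65.74   6.15] turn 14.3
```

>>> send_rows(rows=[[8.5,[4.1,-4.1,0.2],0],[8.5,[4.1,-4.1,0.2],0],[8.5,[4.1,-4.1,0.2],0],[8.5,[4.1,-4.1,0.2],0],[8.5,[4.1,-4.1,0.2],0],[8.5,[4.1,-4.1,0.2],0],[8.5,[4.1,-4.1,0.2],0],[8.5,[4.1,-4.1,0.2],0],[8.5,[4.1,-4.1,0.2],0],[8.5,[4.1,-4.1,0.2],0]], newtons=50)

```text
t: 1.35
tool_pos: [0.4561, -0.0792, 0.211]
tool_rot: [3.104, 0.48, 0.0]
contact_force: [-0.5, -1.5, 0.3]
opening: 0.085
grip_force: 0.0
```

>>> send_rows(rows=[[8.5,[4.1,-4.1,0.4],0],[8.5,[4.1,-4.1,0.4],0],[8.5,[4.1,-4.1,0.4],0],[8.5,[4.1,-4.1,0.4],0],[8.5,[4.1,-4.1,0.4],0],[8.5,[4.1,-4.1,0.4],0],[6,[0,0,0.5],7],[6,[0,0,0.5],7.3],[6,[0,0,0],0]])

```text
t: 2.48
tool_pos: [0.6153, 0.2277, 0.1759]
tool_rot: [3.14, 0.093, -0.004]
contact_force: [-0.4, -0.4, 1.8]
opening: 0.0594
grip_force: 0.0
```

```bash
python3 - <<'E'
from h import *;from station import ctrl
d=ctrl.get_image('side');cv2.imwrite('pics/s2.png',cv2.resize(d['frame'][140:290,120:320,::-1],None,fx=4,fy=4))
to(ctrl.get_obs(),(.6165,.230,.096),3.3)
E
```

```text
t 2.52 pos [0.6156 0.2276 0.1765] yaw 3.4 tilt z [-0.001 -0.    -1.   ] open 0.0599 q6 1.75
 shift cm [ 0.12 -0.24  8.05] turn 0.1
```

View pics/s2.png

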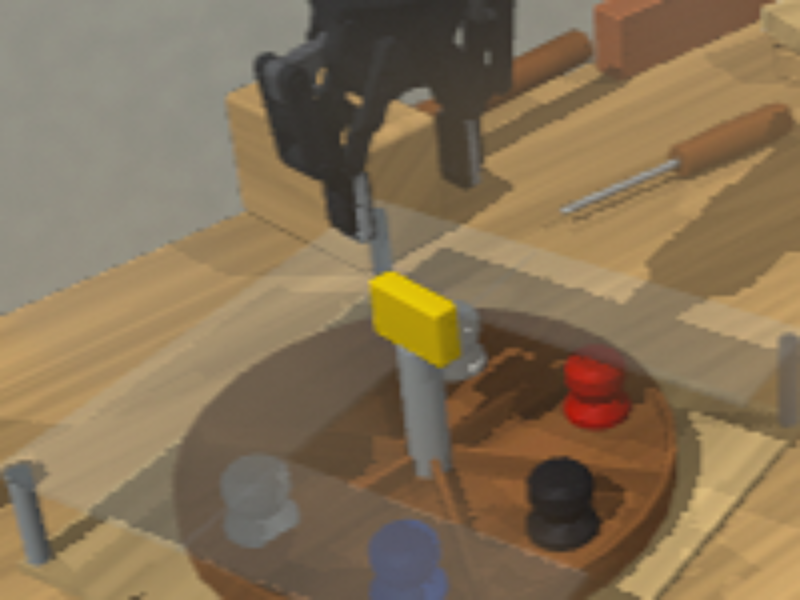

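The gripper straddles the yellow handle (crop (415,318)) with the fingers across its width. I'm going down and closing.

>>> send_rows(rows=[[6,[0.1,-0.2,3],0],[6,[0,0,3],0],[6,[0,0,2],0],[6,[0,0,0],0],[0,[0,0,0],0],[0,[0,0,0],0],[0,[0,0,0],0],[0,[0,0,0],0],[0,[0,0,0],0],[0,[0,0,0],0]], newtons=60)

```text
t: 3.78
tool_pos: [0.6181, 0.2295, 0.0998]
tool_rot: [-3.14, -0.089, -0.004]
contact_force: [-2.5, -4.2, 6.4]
opening: 0.0153
grip_force: 80.6
```

>>> send_rows(rows=[[0,[0,0,0],4],[0,[0,0,0],6],[0,[0,0,0],8],[0,[0,0,0],8],[0,[0,0,0],8],[0,[0,0,0],8],[0,[0,0,0],8],[0,[0,0,0],6],[0,[0,0,0],2],[0,[0,0,0],0]])

```text
t: 5.03
tool_pos: [0.6185, 0.2302, 0.0998]
tool_rot: [-2.787, 1.442, -0.005]
contact_force: [0.3, -0.7, 4.7]
opening: 0.0152
grip_force: 81.6
```

```bash
python3 - <<'E'
from h import *;from station import ctrl
d=ctrl.get_image('side');cv2.imwrite('pics/s3.png',cv2.resize(d['frame'][140:310,120:320,::-1],None,fx=3.5,fy=3.5))
np.savez('side3.npz',**d)
t=ctrl.get_image('top');np.savez('top3.npz',**t)
ax=np.array([.6165,.230])
for n,dd,b,z in(('s',d,(150,200,330,310),.040),('t',t,(170,120,290,240),.054)):
    for a,c,bb in blobs(dd,'red',b)[0]:
        p=ray(dd,c,z)[0,:2]-ax;print(n,a,c,bb,p.round(4),np.linalg.norm(p).round(4),np.degrees(np.arctan2(p[1],p[0]))%360-195.8)
to(ctrl.get_obs(),(.6165,.230,.15),15.8)
E
```

```text
s 332 [265.7, 264.4] [258, 253, 18, 23] [-0.0994 -0.0227] 0.1019 -2.9405625420262993
t 150 [236.5, 203.8] [230, 197, 15, 14] [-0.0945 -0.0276] 0.0984 0.47062834172712087
t 5.12 pos [0.6185 0.2302 0.0998] yaw -54.7 tilt z [ 0.004  0.001 -1.   ] open 0.0151 q6 2.77
 shift cm [-0.09  0.16 -5.03] turn -70.5
```

View pics/s3.png

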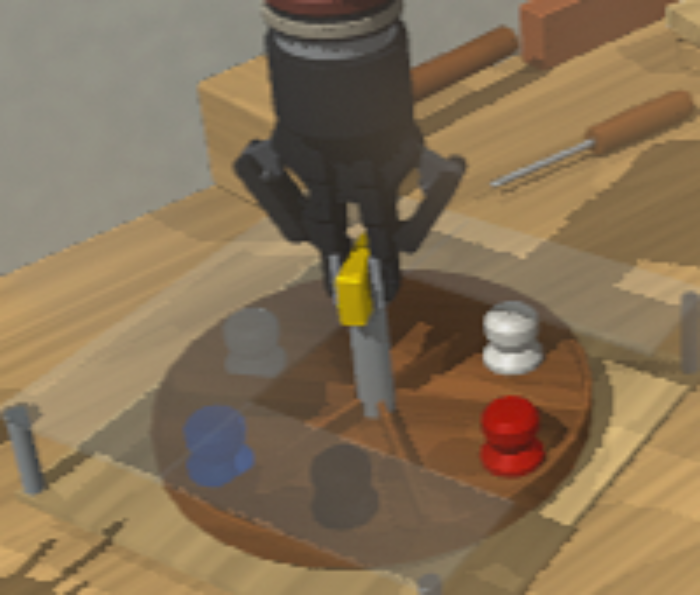

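The red knob now stands in the middle of the bay, at top (236.5,203.8), less than 1° off the centre line. Next I release, rise and go over it.

>>> send_rows(rows=[[5,[0,0,0],0],[5,[0,0,0],0],[5,[0,0,0],0],[5,[0,0,-2],0],[5,[0,0,-3],0],[5,[0,0,-1],-10],[5,[0,0,0],-10],[5,[0,0,0],-10],[5,[0,0,0],-10],[5,[0,0,0],-10]])

```text
t: 6.38
tool_pos: [0.6173, 0.2299, 0.159]
tool_rot: [-3.139, 0.12, -0.002]
contact_force: [-0.6, 0.4, -0.5]
opening: 0.0505
grip_force: 0.0
```

>>> send_rows(rows=[[5,[0,0,0],-10],[5,[0,0,0],-10.5],[4.8,[-3,0,0],0],[4.8,[-4,0,0],0],[4.8,[-2.5,0,0],0],[4.8,[0,0,0],0]])

```text
t: 7.12
tool_pos: [0.5249, 0.2039, 0.1586]
tool_rot: [-3.112, -0.431, -0.003]
contact_force: [-0.2, 0.4, -0.1]
opening: 0.0479
grip_force: 0.0
```

```bash
python3 - <<'E'
from h import *;from station import ctrl
d=ctrl.get_image('side');cv2.imwrite('pics/s4.png',cv2.resize(d['frame'][140:310,120:320,::-1],None,fx=3.5,fy=3.5))
for a,c,bb in blobs(d,'red',(150,200,330,310))[0]:print(a,c,bb)
to(ctrl.get_obs(),(.523,.203,.027),15.8)
print(proj(d,[(.523,.203,.0465)]))
E
```

```text
336 [265.6, 264.4] [257, 253, 19, 23]
t 7.17 pos [0.5259 0.2041 0.1587] yaw 15.8 tilt z [ 0.002  0.001 -1.   ] open 0.0478 q6 1.53
 shift cm [-0.34  0.02 13.17] turn -0.0
[[265.21650016 259.6394728 ]]
```

View pics/s4.png

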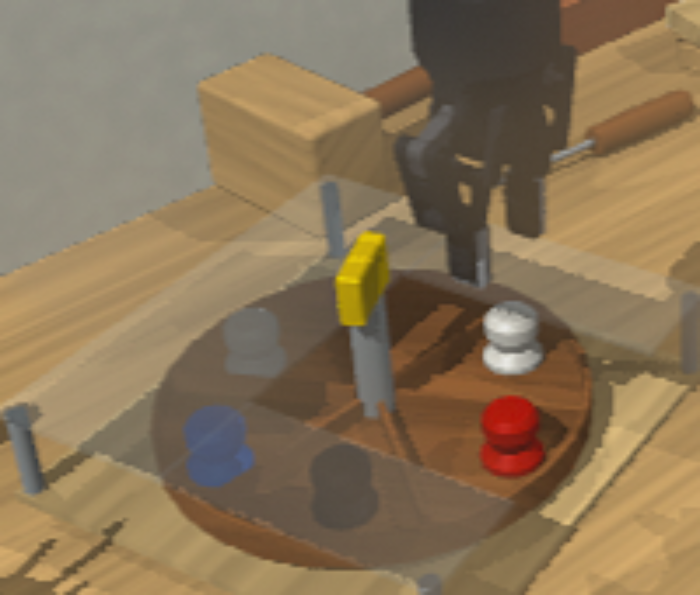

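The red head is at crop (511,425), which is (266,261) full-frame. My estimate projects to within about 2 px of it, so I'm descending.

>>> send_rows(rows=[[4.8,[-0.2,0,3.5],0],[4.8,[0,0,4],0],[4.8,[0,0,3],0],[4.8,[0,0,1.6],0],[4.8,[0,0,1],0],[4.8,[0,0,0],0]])

```text
t: 7.92
tool_pos: [0.524, 0.2035, 0.0265]
tool_rot: [-3.112, -0.431, -0.0]
contact_force: [0.1, 0.2, -0.7]
opening: 0.0478
grip_force: 0.2
```

```bash
python3 - <<'E'
from h import *;from station import ctrl
d=ctrl.get_image('side');cv2.imwrite('pics/s5.png',cv2.resize(d['frame'][190:300,190:330,::-1],None,fx=5,fy=5))
o=ctrl.get_obs();to(o,(.523,.203,.027),15.8);print(o['contact_force'])
E
```

```text
t 7.97 pos [0.5243 0.2036 0.0271] yaw 15.8 tilt z [ 0.001  0.    -1.   ] open 0.0476 q6 1.53
 shift cm [-0.14  0.02  0.01] turn -0.0
[-1.23202436  1.25347573 -0.84988353]
```

View pics/s5.png

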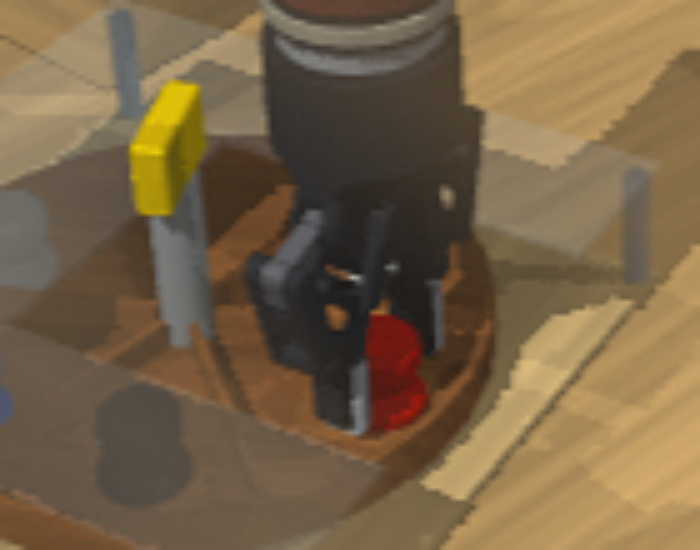

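The fingers straddle the knob (crop (395,370)) with nothing touching. I'm closing and lifting.

>>> send_rows(rows=[[3,[0,0,0],0],[3,[0,0,0],0],[3,[0,0,0],0],[3,[0,0,0],0],[3,[0,0,-1],0],[3,[0,0,-3],0],[3,[0,0,-4],0],[3,[0,0,-4],0],[3,[0,0,-2],0],[3,[0,0,0],0]], newtons=35)

```text
t: 9.22
tool_pos: [0.5243, 0.2036, 0.1677]
tool_rot: [-3.112, -0.431, -0.004]
contact_force: [-1.0, -0.3, -0.3]
opening: 0.0323
grip_force: 34.8
```

```bash
python3 - <<'E'
from h import *;from station import ctrl
o=ctrl.get_obs();tp=np.array(o['tool_pos'])
d=ctrl.get_image('side');cv2.imwrite('pics/s6.png',cv2.resize(d['frame'][150:260,190:330,::-1],None,fx=5,fy=5))
print(blobs(d,'red',(190,120,340,300))[0],o['grip_force'],proj(d,[tp,tp+[0,0,.019]]))
to(o,(.516,-.309,.15),15.8)
E
```

```text
[(34, [266.7, 215.2], [263, 212, 9, 7]), (9, [258.7, 217.4], [256, 217, 6, 2])] 34.81986278817658 [[261.70569973 209.58256322]
 [261.21663474 201.12691189]]
t 9.22 pos [0.5243 0.2036 0.1677] yaw 15.8 tilt z [ 0.003  0.001 -1.   ] open 0.0323 q6 1.53
 shift cm [-14.74  49.1    1.74] turn -0.0
```

View pics/s6.png

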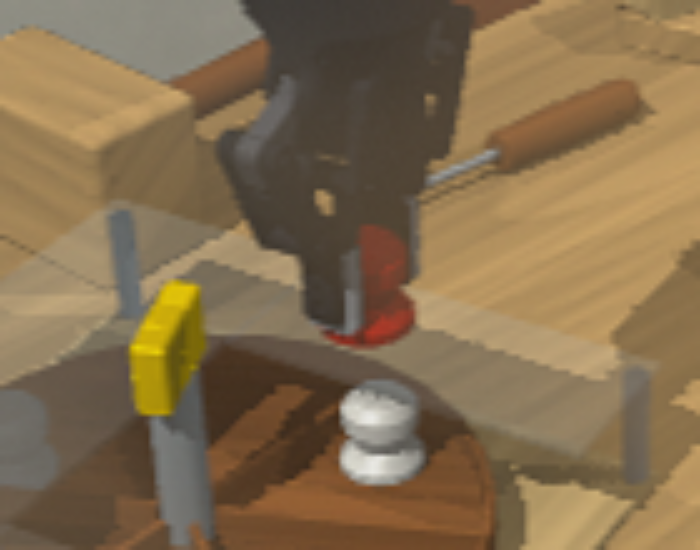

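The knob hangs upright in the grip, its foot at crop (370,335). Now carrying it over.

>>> send_rows(rows=[[3,[-0.8,2.8,0],0],[3,[-1.6,5.4,0],0],[3,[-1.6,5.4,0],0],[3,[-1.6,5.4,0],0],[3,[-1.6,5.4,0],0],[3,[-1.6,5.4,0],0],[3,[-1.6,5.4,0],0],[3,[-1.6,5.4,0],0],[3,[-1.6,5.4,0],0],[3,[-1.1,3.1,0],0]])

```text
t: 10.52
tool_pos: [0.5139, -0.3108, 0.1631]
tool_rot: [-3.109, -0.427, 0.005]
contact_force: [0.7, 0.1, -0.8]
opening: 0.0322
grip_force: 34.9
```

>>> send_rows(rows=[[3,[0,0,3],0],[3,[0,0,3],0],[3,[0,0,2],0],[3,[0,0,0],0],[3,[0,0,0],0]])

```text
t: 11.15
tool_pos: [0.5161, -0.3093, 0.0869]
tool_rot: [3.111, 0.431, 0.001]
contact_force: [-0.0, -0.4, 0.2]
opening: 0.0319
grip_force: 34.9
```

```bash
python3 - <<'E'
from h import *;from station import ctrl
o=ctrl.get_obs();tp=np.array(o['tool_pos'])
d=ctrl.get_image('side');t=ctrl.get_image('top')
a=cv2.resize(d['frame'][110:210,340:460,::-1],(480,400));b=cv2.resize(t['frame'][165:245,390:470,::-1],(320,320));b=cv2.copyMakeBorder(b,0,80,0,0,0);cv2.imwrite('pics/p7.png',np.hstack([a,b]))
print(blobs(d,'red',(380,110,450,210))[0],o['grip_force'])
print('exp foot/ head px side',proj(d,[tp-[0,0,.0072],tp+[0,0,.0193]]).round(1),'plate',proj(d,[(.515,-.309,.022)]))
print('expected foot at TCP xy + 0; foot z',tp[2]-.0072)
to(o,(.515,-.309,.0297),15.8)
E
```

```text
[(63, [414.9, 160.5], [406, 151, 13, 16])] 34.89140091211539
exp foot/ head px side [[410.8 162.9]
 [411.9 154. ]] plate [[408.62473405 181.89979357]]
expected foot at TCP xy + 0; foot z 0.07972522143166266
t 11.15 pos [ 0.5161 -0.3093  0.0869] yaw 15.8 tilt z [ 0.001 -0.001 -1.   ] open 0.0319 q6 0.63
 shift cm [-0.1  -0.06  5.72] turn -0.0
```

View pics/p7.png

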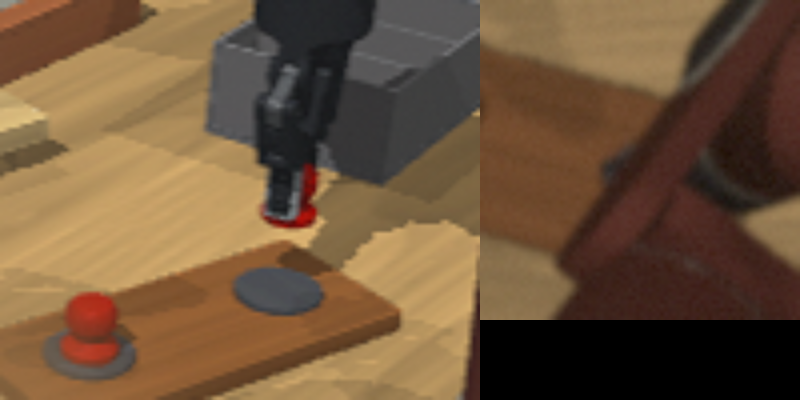

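The knob is upright above the plate. Its foot is at (412,163) and the plate centre at (410,182), which agrees with the estimates, so I'm lowering gently.

>>> send_rows(rows=[[3,[-0.1,0,2],0],[3,[0,0,2],0],[3,[0,0,1],0],[3,[0,0,0.3],0],[3,[0,0,0.1],0],[3,[0,0,0.1],0],[3,[0,0,0],0]])

```text
t: 12.12
tool_pos: [0.515, -0.3096, 0.0319]
tool_rot: [3.111, 0.431, 0.001]
contact_force: [0.9, -0.5, 1.2]
opening: 0.0322
grip_force: 34.9
```

>>> send_rows(rows=[[3,[0,0,0.1],0],[3,[0,0,0.05],0],[3,[0,0,0.05],0],[3,[0,0,0],0]])

```text
t: 12.62
tool_pos: [0.5147, -0.3094, 0.0298]
tool_rot: [-3.112, -0.431, 0.0]
contact_force: [-2.3, 1.4, 5.3]
opening: 0.0321
grip_force: 35.3
```

>>> send_rows(rows=[[3.6,[0,0,0],0],[4.2,[0,0,0],0],[4.8,[0,0,0],0],[4.8,[0,0,0],0],[4.8,[0,0,-1],0],[4.8,[0,0,-3],0],[4.8,[0,0,-5],0],[4.8,[0,0,-5],0],[4.8,[-5,0,-1],0],[4.8,[0,0,0],0]])

```text
t: 13.88
tool_pos: [0.4656, -0.3242, 0.182]
tool_rot: [3.109, 0.427, 0.004]
contact_force: [0.2, -0.2, -0.8]
opening: 0.048
grip_force: 0.0
```

```bash
python3 - <<'E'
from h import *;from station import ctrl
d=ctrl.get_image('side')
cv2.imwrite('pics/s8.png',cv2.resize(d['frame'][110:210,330:460,::-1],None,fx=5,fy=5))
to(ctrl.get_obs(),(.515,-.309,.2),15.8)
E
```

```text
t 13.93 pos [ 0.4662 -0.3236  0.1808] yaw 15.7 tilt z [ 0.002 -0.002 -1.   ] open 0.0478 q6 0.56
 shift cm [ 5.1  -0.08 -1.91] turn -0.1
```

View pics/s8.png

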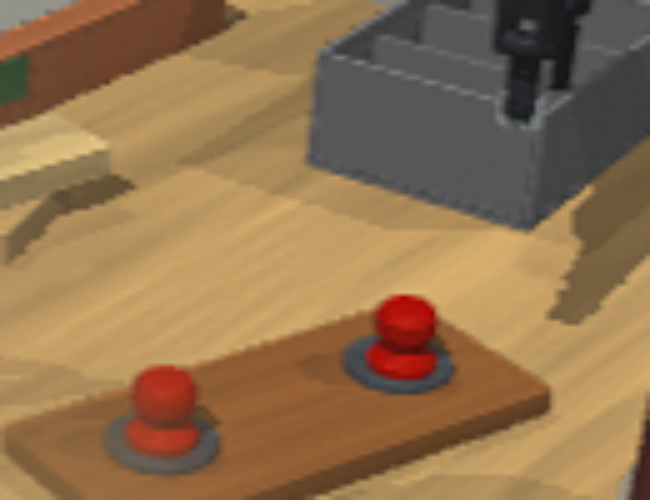

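The knob stands upright on the plate: its foot is at crop (402,361) and the plate centre at (398,363), so it is about 2 mm off. The gripper is clear, so I'm handing in.

```bash
python3 -c "
from station import ctrl
print(ctrl.finish_job())"
```

```text
the job is handed in; nothing more can be done
None
```

The red knob was turned into the bay, lifted out and let go upright on the empty backplate, about 2 mm off centre in the last picture; the job was handed in at about 14 s with the gripper clear, and no verdict came back.

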